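# Seat a reference tube against the stop of a tube reader

### The job

Take the orange-capped reference tube from the white rack and lay it in the reader's sloping V-bed, still clear of the red stop pad. Then slide it down the V until it meets the pad, hold it there with a steady, gentle push of about 8 N for a second, never letting it knock or bear on the pad with 22 N or more, and leave it resting on both flanks and against the pad. Leave everything else where it stands.

Things in the scene. Friction and masses are not known exactly. Their poses are not given: they have to be found in the camera images.
- tube: Reference tube: sealed clear glass cylinder, 28 mm diameter, flush orange cap at each end, domed glass tip (radius 9 mm) in the middle of each end face; 140 mm tip to tip, 128 mm between the flat end faces; 0.11 to 0.23 kg. Origin at its centre on its axis; x along the axis, both ends alike. Starts level in one of the rack's slots. Tips are fragile: at most 22 N on the stop.
- rack: White fixed rack, 120 (x) by 230 mm (y), origin under its centre on the table, z up. Three slots along x at y = -75, 0, 75 mm, one tube each (which is which varies), each slot two grey V-saddles 12 mm long at x = -45 and 45 mm, top edges 42 mm up. Tube axes lie 49.8 mm above the table; between the saddles it is free down to the 12 mm base. 47 mm free between tubes.
- reader: Tube reader, fixed to the table: white base plate (x from -105 to 175 mm, 130 mm wide, 18 mm high) carrying the V-bed and, at x from 90 to 170 mm, a cream detector head 84 mm high with a dark display on top. Origin on the table, z up, x towards the head; the V-bed runs along x.
- bed: Aluminium 90-degree V groove, open above, x from -60 to 60 mm. Origin on its bottom line at mid-length, 55 mm above the table; x down the 0.105 rad slope to the stop; z up, square to x. Flanks end at z = 12, y = +-16.5 mm; beside them all is lower. A seated tube's axis is at y = 0, z = 19.8 mm, its rear end overhanging the open end. Friction holds it; sliding takes 1 to 4 N.
- flank_left: The V-bed's flank on its +y side (origin and axes as the bed's).
- flank_right: The V-bed's flank on its -y side (origin and axes as the bed's).
- stop: End stop (origin, axes as the bed's): dark steel post, face at x = 66, top at z = 35 mm, 40 mm wide, with a rigid red pad, 17 mm diameter, on a screw, centred at y = 0, z = 19.8 mm. The tube's tip meets the pad's face, which looks to -x and is set anywhere from x = 40 to 58 mm, differently each time and not measured: find it by feel or sight. It holds firm when pushed.
- blue_tube: The same tube with blue caps, lying in the rack: leave alone.
- grey_tube: The same tube with grey caps, lying in the rack: leave alone.
- amber_bottle: Amber glass bottle, blue cap, 84 mm in diameter, 190 mm high, origin under its centre: leave alone.
- small_bottle: Clear bottle, orange cap, 56 mm in diameter, 110 mm high, origin under its centre: leave alone.
- beaker: Glass beaker, 70 mm in diameter, 90 mm high, origin under its centre: leave alone.
- vial: Small glass vial, white cap, 24 mm in diameter, 45 mm high, origin under its centre: leave alone.
- screwdriver: Screwdriver lying on the table at the right: leave alone.
Not all that is in view belongs to the job. What is shaped like the tube but pink or yellow is not meant.

How it is judged:
By the outcome, as a careful person would: the job done as asked, in the order asked, and still so for the second after the job is handed in, with the robot touching nothing.
It also fails if it takes over 64 s, if anything falls off the work surface, if the arm or the gripper's body presses on something with over 40 N, if the wrist force passes 120 N, or if a joint passes its speed limit or range.

### The arm

A 6-joint arm with a two-finger parallel gripper is mounted at the origin on the work surface. World frame = base frame: x ahead of the robot, y to its left, z up, the work surface at z = 0. Lengths are in m, angles in rad, forces in N, time in s.
With the tool pointing down it reaches from about 0.25 to 0.8 m from the base axis. Payload 8.5 kg.
Tool frame: the origin (TCP) lies on the centre line of the jaws, within the pads' length; the fingertips stand 14 mm ahead of it and the grasp point (between the pads) lies 5 mm behind it (ctrl.tip_reach is the distance from the TCP to the fingertips, in m); z points along the fingers, y is the line along which they close (so a half turn about z gives the same grasp; the last joint's range is limited). The gripper opens to 85 mm and grips with 20 to 120 N. Pads are 22 mm wide; open, the fingers measure 114 mm over their backs; the gripper's body (76 mm by 85 mm) begins 54 mm behind the grasp point. The pads swing forward as they close: fully open they stand 13 mm farther back than shut.
Start: joints at [1.18, 0.238, -0.013, 1.319, 0, 1.571], TCP at [0.2, 0.485, 0.245] pointing down, gripper open.
Joint ranges: [-2.66, 2.66], [-1.03, 1.9], [-1.14, 1.46], [-1.82, 2.27], [-1.45, 1.34], [-3.14, 3.14]. Speed limits (rad/s): [2.22, 2.22, 2.79, 3.14, 3.14, 3.14].

### API

Orientations are given as a unit quaternion [w, x, y, z].
In Python, from plant import ctrl, eyes, sign_off gives the robot as it stands. The module is installed in compiled form; this text tells all that it offers.
- The arm moves only by the tool move_arm, never from a script. Its argument "plan" is a list of rows, each a list of 3 entries, a list of its own where there are three numbers: the shift along the world's x, y, z in mm, then the turn, a rotation vector about the world's x, y, z in degrees, then the opening, from 0 (shut) to 1 (fully open). In form: [[[dx, dy, dz], [ax, ay, az], fingers], ...]. A call has 1 to 12 rows; each row shifts and turns the commanded pose from where the row before left it; what a row does not reach is not made up. A row lasts 1/10 s, in which the tool goes at most 50 mm and 8.59 degrees, less where a joint would pass 70% of its speed; a pose out of reach is approached as far as the arm can. A call is refused whole if a number of a shift passes 50 or a number of a turn 8.59, either way. A call with a gripper value outside its range is refused whole. The fingers move at their own pace and stop on an object; the grip force is fixed at half the most. Time passes only in rows, so rows that do not move let the fingers close. It gives the time, the measured TCP pose, the force, the opening and the grip force at its end, in the units of the state.
- ctrl.read_state(): the state, without advancing time (a new reading comes with each control period).
- eyes.get_image(name): name is "scene" or "side" or "wrist"; returns a dict with "image" (480x640x3 uint8, red, green, blue), "depth" (480x640 float32, m along the optical axis (not along the pixel's ray), 0 where there is no reading), "fovy" (degrees; the focal length in pixels is half the picture's height over the tangent of half this angle, whatever the lens; pixels are square), "cx", "cy" (the principal point, pixels), "pose" (4x4, takes a point from camera to world coordinates). Camera axes: x right, y down, z forward; pixel columns grow to the right and rows downward; lengths in m; the calibration is good to about 2 mm. A picture is of the moment at which its call begins.
- sign_off(): hands the job in; it is judged then, once.
The state is a dict: "time": time; "joints": joint angles; "qvel": joint speeds; "joint_efforts": joint torques, N m; "tcp_pos": TCP position; "tool_rot": TCP orientation; "contact_force": force on the tool from outside, world axes, zero at the start; "ft_torque": the same for the moment, N m; "opening": opening from 0.0 (shut) to 1.0 (fully open); "grip_force": force on a finger pad.
Only numpy, scipy, OpenCV 4.12 (cv2) and the standard library are available. Lean on these libraries where they do the work, as an engineer would, in place of code of your own. Each camera call takes 0.05 s, during which the arm holds its last target. There are 200 camera calls.

## Working session

There is one attempt and no reset: what is moved stays moved. The work goes in short steps, Python scripts to look and compute and a tool call to move; the robot and the scene stay as the last step left them, time stands still between calls to the robot, and variables do not carry over. Pictures are saved under pics/ and viewed, at most 13 in all, crops included, and the job is handed in when it is done.

Besides the shell and the picture viewer there is one more tool, called after "Emit:" in YAML: its name, and indented under it one key for each argument. move_arm: Moves the arm, as the interface text tells. Its arguments: {"type":"object","properties":{"plan":{"type":"array"}},"required":["plan"]}

```bash
mkdir -p pics
cat > h.py <<'E'
import numpy as np, cv2, pickle
from plant import ctrl, eyes, sign_off
def shot(n, tag):
    d=eyes.get_image(n); pickle.dump(d,open(f'{tag}.pkl','wb'))
    cv2.imwrite(f'pics/{tag}.png',d['image'][:,:,::-1]); return d
def load(tag): return pickle.load(open(f'{tag}.pkl','rb'))
def f(d): return 240/np.tan(np.radians(d['fovy'])/2)
def ray(d,u,v):
    r=np.array([(u-d['cx'])/f(d),(v-d['cy'])/f(d),1.]); T=d['pose']; return T[:3,3],T[:3,:3]@r
def onz(d,u,v,z):
    o,r=ray(d,u,v); return o+r*(z-o[2])/r[2]
def pt(d,u,v):
    o,r=ray(d,u,v); return o+r*d['depth'][int(v),int(u)]
def proj(d,p):
    q=np.linalg.inv(d['pose'])@np.append(p,1); return q[0]/q[2]*f(d)+d['cx'],q[1]/q[2]*f(d)+d['cy']
def cloud(d):
    v,u=np.mgrid[:480,:640]; z=d['depth']; c=np.stack([(u-d['cx'])/f(d)*z,(v-d['cy'])/f(d)*z,z],-1)
    return c@d['pose'][:3,:3].T+d['pose'][:3,3]
E
python3 - <<'E'
from h import *
np.set_printoptions(precision=4,suppress=True)
for n in("scene","side"):
    d=shot(n,n+'0'); print(n,d['fovy'],d['cx'],d['cy'],d['pose'])
a,b=[cv2.imread(f'pics/{n}0.png') for n in("scene","side")]
print(ctrl.read_state())
E
```

```text
scene 43.48657769175375 313.4665908822811 257.11366304735213 [[ 0.7083  0.5916 -0.3851  1.0665]
 [ 0.7058 -0.6005  0.3758 -0.5849]
 [-0.0089 -0.538  -0.8429  1.3876]
 [ 0.      0.      0.      1.    ]]
side 42.79464077679713 326.14946800944284 228.87926394468525 [[ 0.8127 -0.4589  0.3591  0.0405]
 [-0.5825 -0.6235  0.5215 -0.6744]
 [-0.0154 -0.633  -0.774   1.0394]
 [ 0.      0.      0.      1.    ]]
{'time': 0.1, 'joints': array([ 1.18  ,  0.2388, -0.0142,  1.3192, -0.    ,  1.5708]), 'qvel': array([ 0.0003, -0.0004,  0.0014, -0.0027,  0.0001,  0.0016]), 'joint_efforts': array([  0.0007, -53.9716,  34.7   ,   0.0133,   0.0001,   0.    ]), 'tcp_pos': array([0.1999, 0.4851, 0.2447]), 'tool_rot': array([-0.0001,  0.1942,  0.981 , -0.0007]), 'contact_force': array([-0.3932,  0.6709, -0.3955]), 'ft_torque': array([ 0.0303, -0.0228,  0.0044]), 'grip_force': 0.0, 'opening': 0.9980128124997764}
```

View pics/scene0.png

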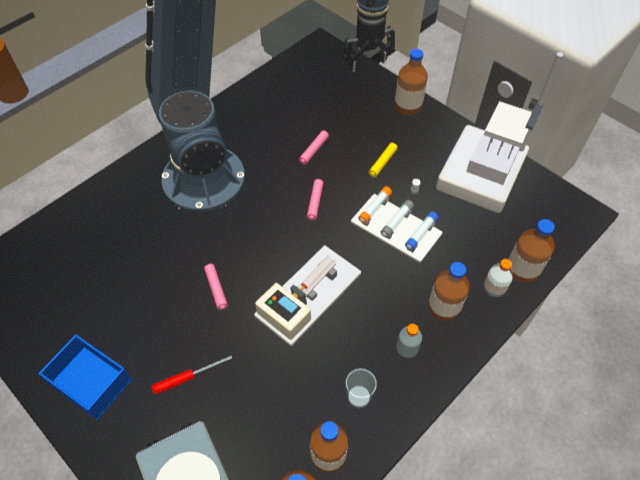

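View pics/side0.png

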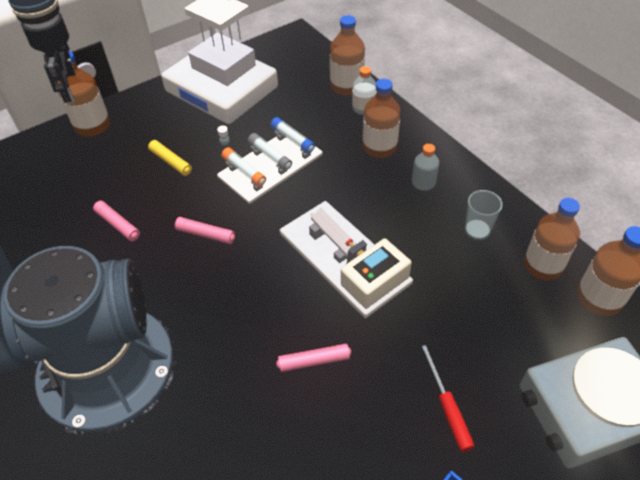

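The orange-capped tube in the rack is at scene (375,205) and side (243,166). Possible confusions, by scene pixel:
- grey tube (397,218)
- blue tube (422,231)
- yellow stick (383,160)
- pink sticks (314,147), (315,199) and (216,286)
- orange bottle caps (413,329) and (506,265)

By description I choose (375,205). The reader is at scene (310,293), with its head towards the lower left.

Run:
```python
from h import *
np.set_printoptions(precision=4,suppress=True)
boxes={'scene':((350,180,400,230),(250,240,365,345)),'side':((215,135,275,195),(275,195,415,315))}
ims=[]
for n in boxes:
    d=load(n+'0'); hsv=cv2.cvtColor(d['image'],cv2.COLOR_RGB2HSV); C=cloud(d)
    x0,y0,x1,y1=boxes[n][0]
    m=np.zeros((480,640),np.uint8); m[y0:y1,x0:x1]=cv2.inRange(hsv,(3,120,100),(18,255,255))[y0:y1,x0:x1]
    k,l,s,c=cv2.connectedComponentsWithStats(m)
    P=[]
    for i in range(1,k):
        if s[i,4]>25: 
            p=onz(d,*c[i],.0498); P.append(p); print(n,'cap',c[i],s[i,4],p, 'depth med',np.median(C[l==i],0))
    if len(P)==2: v=P[1]-P[0]; print('len',np.linalg.norm(v),'ang',np.degrees(np.arctan2(v[1],v[0])),'mid',(P[0]+P[1])/2)
    # reader base outline from cloud: points with z>10mm in box
    x0,y0,x1,y1=boxes[n][1]
    B=np.zeros((480,640),bool);B[y0:y1,x0:x1]=1
    q=C[B&(C[...,2]>.011)&(C[...,2]<.15)]
    r=cv2.minAreaRect((q[:,:2]*1000).astype(np.float32)); print('reader rect',r)
    t=C[B&(C[...,2]>.078)&(C[...,2]<.092)]
    print('head',cv2.minAreaRect((t[:,:2]*1000).astype(np.float32)),len(t))
    ims.append(cv2.resize(d['image'][y0:y1,x0:x1],(400,400)))
    if n=='side': ims.append(cv2.resize(d['image'][135:200,205:325],(480,260),interpolation=2))
cv2.imwrite('pics/crop.png',cv2.resize(ims[2],(480,300))[:,:,::-1]) if 0 else None
o=np.zeros((400,800,3),np.uint8);o[:,:400]=ims[0];o[:260,400:]=cv2.resize(ims[2],(400,260));cv2.imwrite('pics/crop.png',o[:,:,::-1])
```

```text
scene cap [386.7941 190.2206] 68 [0.4446 0.3167 0.0498] depth med [0.4486 0.3102 0.0602]
scene cap [364.7429 216.8   ] 70 [0.463  0.2038 0.0498] depth med [0.4694 0.1972 0.0609]
len 0.1144133697090083 ang -80.7813054120987 mid [0.4538 0.2603 0.0498]
reader rect ((547.9977416992188, -70.13818359375), (210.90939331054688, 305.08502197265625), 3.866434335708618)
head ((508.73046875, -84.97017669677734), (117.56305694580078, 223.4338836669922), 5.752532958984375) 1034
side cap [226.2    151.9895] 95 [0.4467 0.3191 0.0498] depth med [0.4434 0.3081 0.0614]
side cap [257.0412 177.8144] 97 [0.4609 0.2047 0.0498] depth med [0.4553 0.1952 0.0612]
len 0.11528880045666018 ang -82.94253916743827 mid [0.4538 0.2619 0.0498]
reader rect ((505.48388671875, -61.092193603515625), (132.69635009765625, 283.9243469238281), 3.7063393592834473)
head ((506.7979431152344, -85.08953857421875), (117.54240417480469, 223.0688018798828), 3.7594692707061768) 1699
```

View pics/crop.png

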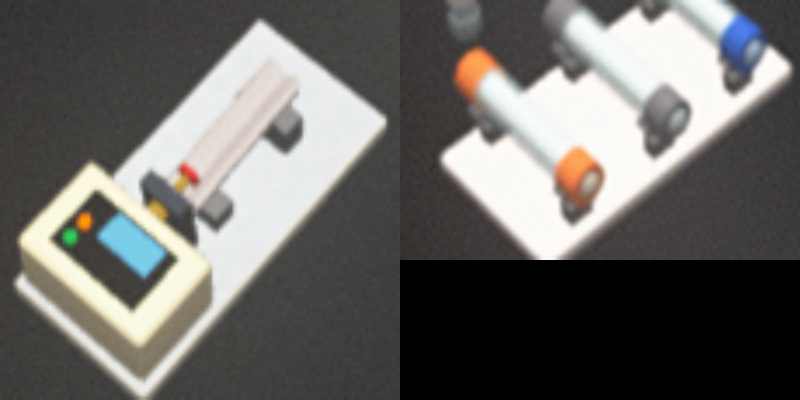

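Crop check: the orange-capped tube lies in the rack's end slot, with grey next to it, then blue. The reader's red pad is at crop (190,175), and its open end points up and right (+y world).

Run:
```python
from h import *
np.set_printoptions(precision=4,suppress=True)
d=load('scene0'); print('bottle',onz(d,410,108,0.0),'vial',onz(d,416,190,0)); 
# red pad and plate corners
h=cv2.cvtColor(d['image'],cv2.COLOR_RGB2HSV)
for n,(x0,y0,x1,y1) in {'scene':(280,260,330,310),'side':(325,220,365,260)}.items():
    d=load(n+'0');h=cv2.cvtColor(d['image'],cv2.COLOR_RGB2HSV)[y0:y1,x0:x1]
    m=cv2.inRange(h,(0,120,90),(8,255,255))|cv2.inRange(h,(172,120,90),(180,255,255))
    k,l,s,c=cv2.connectedComponentsWithStats(m); i=1+s[1:,4].argmax(); print(n,'pad',c[i]+[x0,y0],s[i,4],onz(d,*(c[i]+[x0,y0]),.072))
    x0,y0,x1,y1={'scene':(240,235,370,350),'side':(270,190,420,320)}[n]
    g=cv2.cvtColor(d['image'],cv2.COLOR_RGB2GRAY)[y0:y1,x0:x1]
    m=(g>110).astype(np.uint8); k,l,s,c=cv2.connectedComponentsWithStats(m); i=1+s[1:,4].argmax()
    ct=max(cv2.findContours((l==i).astype(np.uint8),0,1)[0],key=cv2.contourArea)
    ap=cv2.approxPolyDP(ct,4,True)[:,0]+[x0,y0]
    for p in ap: print(p,onz(d,*p,.018)[:2])
```

```text
bottle [0.2507 0.6597 0.    ] vial [0.4821 0.411  0.    ]
scene pad [304. 285.] 13 [ 0.5073 -0.0742  0.072 ]
[325 245] [0.4355 0.0756]
[282 286] [ 0.4454 -0.0958]
[274 283] [ 0.4239 -0.1044]
[255 302] [ 0.4303 -0.1775]
[254 315] [ 0.4564 -0.2045]
[291 345] [ 0.5831 -0.1958]
[360 273] [0.5641 0.0769]
side pad [348.6471 241.2353] 17 [ 0.507  -0.0754  0.072 ]
[281 227] [0.4388 0.0759]
[281 234] [0.4282 0.0596]
[365 316] [ 0.4483 -0.207 ]
[412 281] [ 0.5745 -0.1984]
[410 259] [ 0.6071 -0.1543]
[385 238] [ 0.6005 -0.0807]
[374 244] [ 0.5717 -0.0795]
[326 201] [0.5611 0.0794]
```

Emit:
move_arm:
  plan:
    - [[31,-25,0],[0,0,-7.45],0.6]
    - [[31,-25,0],[0,0,-7.45],0.6]
    - [[31,-25,0],[0,0,-7.45],0.6]
    - [[31,-25,0],[0,0,-7.45],0.6]
    - [[31,-25,0],[0,0,-7.45],0.6]
    - [[31,-25,0],[0,0,-7.45],0.6]
    - [[31,-25,0],[0,0,-7.45],0.6]
    - [[34,-25,0],[0,0,-7.45],0.6]
    - [[0,0,0],[0,0,0],0.6]
    - [[0,0,0],[0,0,0],0.6]

```text
time: 1.1
tcp_pos: [0.4514, 0.2846, 0.2447]
tool_rot: [-0.0, 0.657, 0.754, -0.001]
contact_force: [0.1, 0.2, 0.5]
opening: 0.599
grip_force: 0.0
```

Run:
```python
from h import *
np.set_printoptions(precision=4,suppress=True)
d=shot('wrist','w1'); print(d['fovy'],d['cx'],d['cy'],d['pose'])
hsv=cv2.cvtColor(d['image'],cv2.COLOR_RGB2HSV)
m=cv2.inRange(hsv,(3,120,90),(18,255,255)); k,l,s,c=cv2.connectedComponentsWithStats(m)
for i in range(1,k):
    if s[i,4]>100: print(s[i],c[i],onz(d,*c[i],.0498))
```

```text
62.20011688435371 321.56561877760765 240.54607670305177 [[ 0.9904  0.1328  0.0385  0.4413]
 [ 0.1383 -0.9503 -0.279   0.3559]
 [-0.0004  0.2816 -0.9595  0.3732]
 [ 0.      0.      0.      1.    ]]
[304 174  35  29 694] [320.598  188.0749] [0.4474 0.3059 0.0498]
[306 299  32  28 584] [321.4041 313.7603] [0.4636 0.1941 0.0498]
```

View pics/w1.png

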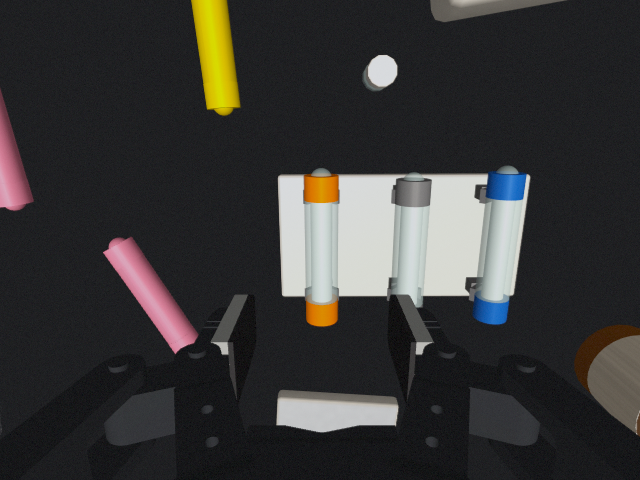

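The wrist view shows the orange tube upright at column 321, with caps at rows 188 and 314, centred between the open fingers. Grey is at column 412 and blue at column 500. I'll take the rack edges and saddles from this view.

```bash
python3 - <<'E'
from h import *
np.set_printoptions(precision=4,suppress=True)
d=load('w1'); g=cv2.cvtColor(d['image'],cv2.COLOR_RGB2GRAY)
for u in (291,365,375):
    col=g[150:320,u]>120; r=np.where(col)[0]+150; print(u,r[0],r[-1],onz(d,u,r[0]-.5,.012),onz(d,u,r[-1]+.5,.012))
hsv=cv2.cvtColor(d['image'],cv2.COLOR_RGB2HSV)
m=cv2.inRange(hsv,(3,120,60),(18,255,255))[:,321]>0; r=np.where(m)[0]; r=r[(r>160)&(r<340)]; print('cap rows',r)
for v,z in ((r[0],.0498+.013),(r[-1],.0498+.0)): print(onz(d,321,v,z))
E
python3 - <<'E'
import cv2;i=cv2.imread('pics/w1.png')[160:335,270:540];cv2.imwrite('pics/w1c.png',cv2.resize(i,None,fx=2.9,fy=2.9,interpolation=2))
E
```

```text
291 175 296 [0.4199 0.3085 0.012 ] [0.4339 0.1897 0.012 ]
365 175 295 [0.4861 0.3178 0.012 ] [0.5061 0.2008 0.012 ]
375 175 295 [0.495 0.319 0.012] [0.5158 0.2022 0.012 ]
cap rows [177 305 326]
[0.4462 0.3165 0.0628]
[0.4649 0.182  0.0498]
```

View pics/w1c.png

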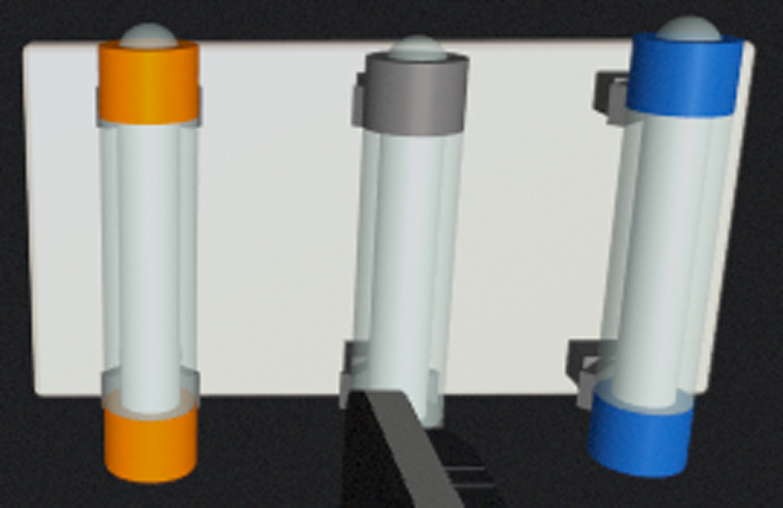

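The tube centre is at about (455, 254) mm and agrees with the rack centre. Tube length reads as 130 mm, and the axis is at -81.8°. I'll grip 23 mm to the rear (+y) of centre, between the saddles, so the fingers clear the bed's open end later.

Emit:
move_arm:
  plan:
    - [[0.5,-8,-40],[0,0,0.3],0.6]
    - [[0,0,-40],[0,0,0],0.6]
    - [[0,0,-40],[0,0,0],0.6]
    - [[0,0,-40],[0,0,0],0.6]
    - [[0,0,-25],[0,0,0],0.6]
    - [[0,0,-15],[0,0,0],0.6]
    - [[0,0,0],[0,0,0],0.6]
    - [[0,0,0],[0,0,0],0.6]

```text
time: 1.95
tcp_pos: [0.4508, 0.2781, 0.0457]
tool_rot: [-0.0, 0.653, 0.757, -0.0]
contact_force: [-0.9, -0.2, -1.4]
opening: 0.601
grip_force: 0.0
```

Emit:
move_arm:
  plan:
    - [[0,0,0],[0,0,0],0.5]
    - [[0,0,0],[0,0,0],0.45]
    - [[0,0,0],[0,0,0],0.4]
    - [[0,0,0],[0,0,0],0.3]
    - [[0,0,0],[0,0,0],0.2]
    - [[0,0,0],[0,0,0],0.1]
    - [[0,0,0],[0,0,0],0.1]
    - [[0,0,0],[0,0,0],0.1]

```text
time: 2.75
tcp_pos: [0.4517, 0.2776, 0.0461]
tool_rot: [-0.0, 0.654, 0.756, 0.001]
contact_force: [-1.8, 0.6, 7.1]
opening: 0.311
grip_force: 58.5
```

Emit:
move_arm:
  plan:
    - [[0,0,5],[0,0,0],0.1]
    - [[0,0,15],[0,0,0],0.1]
    - [[0,0,30],[0,0,0],0.1]
    - [[0,0,35],[0,0,0],0.1]
    - [[0,0,20],[0,0,0],0.1]
    - [[8,-38,0],[1,0,-0.8],0.1]
    - [[8,-39,0],[1,0,-0.8],0.1]
    - [[8,-39,0],[1,0.1,-0.8],0.1]
    - [[8,-39,0],[1,0.1,-0.8],0.1]
    - [[8,-39,0],[1,0.1,-0.8],0.1]
    - [[8,-38,0],[1,0.1,-0.75],0.1]
    - [[0,0,0],[0,0,0],0.1]

```text
time: 3.95
tcp_pos: [0.5001, 0.0411, 0.1504]
tool_rot: [-0.036, 0.686, 0.726, 0.037]
contact_force: [-0.4, 0.1, -2.8]
opening: 0.309
grip_force: 59.2
```

Run:
```python
from h import *
np.set_printoptions(precision=4,suppress=True)
s=ctrl.read_state(); print(s['tcp_pos'],s['tool_rot'],s['contact_force'],s['opening'])
a=shot('wrist','w2')['image']; b=shot('side','side2')['image'][150:330,260:420]
o=np.zeros((450,800,3),np.uint8); o[:300,:400]=cv2.resize(a,(400,300)); o[:,400:]=cv2.resize(b,(400,450),interpolation=2)
cv2.imwrite('pics/c2.png',o[:,:,::-1])
from scipy.spatial.transform import Rotation as R
print(R.from_quat(s['tool_rot'][[1,2,3,0]]).as_matrix())
```

```text
[0.5001 0.0411 0.1504] [-0.0364  0.686   0.7257  0.0371] [-0.3668  0.0841 -2.8213] 0.30884293356006004
[[-0.0561  0.9984 -0.002 ]
 [ 0.993   0.056   0.1038]
 [ 0.1037  0.0039 -0.9946]]
```

View pics/c2.png

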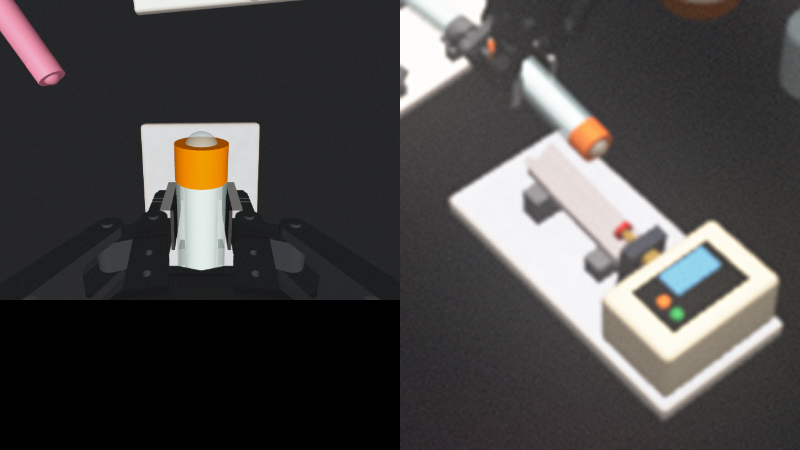

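The tube is held level across the jaws and tilted down towards the head; the bed's rear end is at c2 (530–562,140–155). I'll check the bed's rear corners, the pad and the tube tip by pixel.

Run:
```python
from h import *
np.set_printoptions(precision=4,suppress=True)
a,b=load('scene0'),load('side0')
print('scene',onz(a,325.3,256.3,.0733)[:2],onz(a,335.6,261,.0733)[:2]); print('side',onz(b,312,212,.0733)[:2],onz(b,324.8,206,.0733)[:2])
O=np.array([.5045,-.027]);v=np.array([.061,-.998]);w=np.array([.998,.061])
for x,y,z in((-60,16.5,12),(-60,-16.5,12),(60,16.5,12),(60,-16.5,12),(47,0,19.8)):
    t=.105;X=(x*np.cos(t)+z*np.sin(t))/1e3;Z=.055+(-x*np.sin(t)+z*np.cos(t))/1e3
    p=np.append(O+v*X+w*y/1e3,Z); print((x,y,z),p,'scene',proj(a,p),'side',proj(b,p))
# overlay
for d,n,(x0,y0,x1,y1) in((a,'a',(285,240,345,310)),(b,'b',(300,195,360,265))):
    im=cv2.resize(d['image'][y0:y1,x0:x1],(400,466),interpolation=cv2.INTER_CUBIC); k=400/60
    for x,y,z in((-60,16.5,12),(-60,-16.5,12),(60,16.5,12),(60,-16.5,12),(-60,0,0),(60,0,0)):
        t=.105;X=(x*np.cos(t)+z*np.sin(t))/1e3;Z=.055+(-x*np.sin(t)+z*np.cos(t))/1e3
        u=proj(d,np.append(O+v*X+w*y/1e3,Z)); cv2.circle(im,(int((u[0]-x0+.5)*k),int((u[1]-y0+.5)*k)),3,(0,0,255),-1)
    globals()[n+'i']=im
cv2.imwrite('pics/ov.png',np.hstack([ai,bi])[:,:,::-1])
```

```text
scene [0.4862 0.0243] [0.5151 0.0327]
side [0.4914 0.0309] [0.5226 0.0287]
(-60, 16.5, 12) [0.5174 0.0323 0.0732] scene (np.float64(336.13769363320307), np.float64(261.6235859902166)) side (np.float64(321.77399414786436), np.float64(206.08735354391587))
(-60, -16.5, 12) [0.4845 0.0303 0.0732] scene (np.float64(326.4372472576725), np.float64(254.554154624708)) side (np.float64(309.4326660901847), np.float64(213.72181016911745))
(60, 16.5, 12) [ 0.5247 -0.0868  0.0606] scene (np.float64(305.3789838304663), np.float64(294.5557829982282)) side (np.float64(358.9493563235881), np.float64(244.20295444637856))
(60, -16.5, 12) [ 0.4917 -0.0888  0.0606] scene (np.float64(295.6839993294698), np.float64(287.0578544006452)) side (np.float64(346.4975340241634), np.float64(252.54821307450916))
(47, 0, 19.8) [ 0.5075 -0.0757  0.0698] scene (np.float64(303.63136302404564), np.float64(285.8582533350118)) side (np.float64(348.9046005428639), np.float64(241.91341982876727))
```

View pics/ov.png

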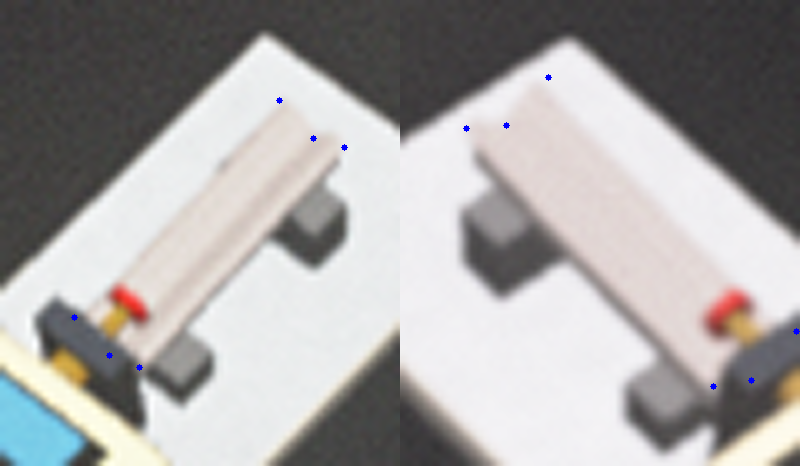

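The overlay puts the bed about 1.5–2 mm to +x/-y of my first estimate, with the pad face near bed x ≈ 44. I'll descend above the bed, then lower by feel.

Emit:
move_arm:
  plan:
    - [[1.4,5,-20],[0,0,0],0.1]
    - [[0,0,-20],[0,0,0],0.1]
    - [[0,0,-15],[0,0,0],0.1]
    - [[0,0,-7],[0,0,0],0.1]
    - [[0,0,0],[0,0,0],0.1]
    - [[0,0,0],[0,0,0],0.1]

```text
time: 4.65
tcp_pos: [0.501, 0.051, 0.0888]
tool_rot: [-0.037, 0.684, 0.728, 0.037]
contact_force: [0.1, 0.7, -1.8]
opening: 0.309
grip_force: 59.3
```

Emit:
move_arm:
  plan:
    - [[0,0,-2],[0,0,0],0.1]
    - [[0,0,-2],[0,0,0],0.1]
    - [[0,0,0],[0,0,0],0.1]

```text
time: 4.95
tcp_pos: [0.5009, 0.0503, 0.0844]
tool_rot: [-0.037, 0.684, 0.728, 0.037]
contact_force: [0.2, 0.7, -2.9]
opening: 0.31
grip_force: 59.3
```

Emit:
move_arm:
  plan:
    - [[0.5,-4,0],[0,0,0],0.1]
    - [[0,0,-2],[0,0,0],0.1]
    - [[0,0,-1],[0,0,0],0.1]
    - [[0,0,0],[0,0,0],0.1]

```text
time: 5.35
tcp_pos: [0.5012, 0.0463, 0.0811]
tool_rot: [-0.037, 0.684, 0.728, 0.037]
contact_force: [-0.7, -0.1, -2.1]
opening: 0.308
grip_force: 59.3
```

Emit:
move_arm:
  plan:
    - [[0,0,-1],[0,0,0],0.1]
    - [[0,0,0],[0,0,0],0.1]

```text
time: 5.55
tcp_pos: [0.5014, 0.0464, 0.0804]
tool_rot: [-0.037, 0.684, 0.728, 0.037]
contact_force: [-0.2, 0.6, 1.4]
opening: 0.31
grip_force: 59.8
```

Emit:
move_arm:
  plan:
    - [[0,0,-1],[0,0,0],0.1]
    - [[0,0,0],[0,0,0],0.1]

```text
time: 5.75
tcp_pos: [0.5014, 0.0466, 0.08]
tool_rot: [-0.037, 0.684, 0.728, 0.038]
contact_force: [-4.0, 0.5, 8.4]
opening: 0.309
grip_force: 60.6
```

Emit:
move_arm:
  plan:
    - [[-0.5,0,0],[0,0,0],0.1]
    - [[0,0,0],[0,0,0],0.1]

```text
time: 5.95
tcp_pos: [0.501, 0.0464, 0.0798]
tool_rot: [-0.037, 0.684, 0.728, 0.038]
contact_force: [-2.3, 0.9, 5.2]
opening: 0.309
grip_force: 60.1
```

Run:
```python
from h import *
s=ctrl.read_state(); print(s['contact_force'],s['ft_torque'],s['tcp_pos'])
a=shot('scene','s3')['image'][225:315,285:375]; b=shot('side','side3')['image'][165:265,270:370]
cv2.imwrite('pics/c3.png',np.hstack([cv2.resize(i,(400,400),interpolation=2) for i in(a,b)])[:,:,::-1])
```

```text
[-2.28935199  0.93288826  5.15641382] [-0.05307592  0.38669366 -0.03070608] [0.50103531 0.0464487  0.07981197]
```

View pics/c3.png

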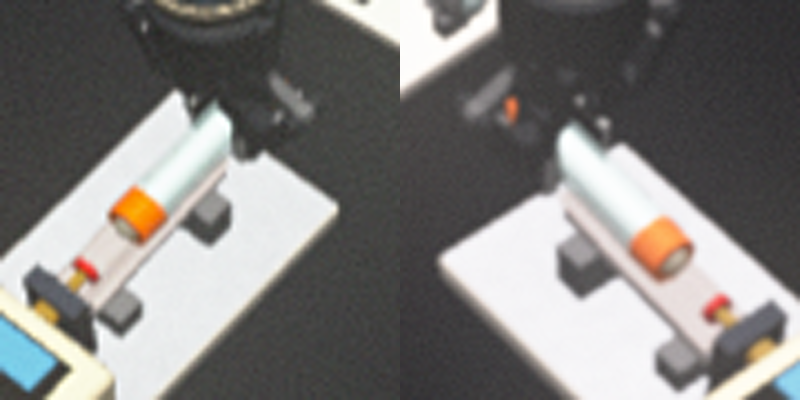

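The tube lies in the V with its front tip clearly short of the red pad, by roughly 25 mm. I'll centre it a little more, release, and back up.

Emit:
move_arm:
  plan:
    - [[-0.5,0,0],[0,0,0],0.1]
    - [[0,0,0],[0,0,0],0.1]
    - [[0,0,0],[0,0,0],0.35]
    - [[0,0,0],[0,0,0],0.45]
    - [[0,0,0],[0,0,0],0.6]
    - [[0,0,0],[0,0,0],0.6]
    - [[0,0,0],[0,0,0],0.6]

```text
time: 6.75
tcp_pos: [0.5004, 0.0464, 0.0792]
tool_rot: [-0.037, 0.684, 0.728, 0.037]
contact_force: [0.5, -0.1, 0.3]
opening: 0.598
grip_force: 0.0
```

Emit:
move_arm:
  plan:
    - [[0,1,10],[0,0,0],0.6]
    - [[0,2,20],[0,0,0],0.6]
    - [[0,3,30],[0,0,0],0.6]
    - [[0,30,10],[0,0,0],0.3]
    - [[0,40,0],[0,0,0],0]
    - [[0,0,0],[0,0,0],0]
    - [[0,0,0],[0,0,0],0]
    - [[0,0,0],[0,0,0],0]

```text
time: 7.55
tcp_pos: [0.5002, 0.122, 0.1495]
tool_rot: [-0.037, 0.684, 0.728, 0.037]
contact_force: [-0.1, -0.4, -1.4]
opening: 0.001
grip_force: 0.0
```

Run:
```python
from h import *
np.set_printoptions(precision=4,suppress=True)
s=ctrl.read_state(); print(s['contact_force'],s['tcp_pos'],s['opening'],ctrl.tip_reach)
w=shot('wrist','w4'); d=shot('side','side4');e=shot('scene','s4')
cv2.imwrite('pics/c4.png',np.hstack([cv2.resize(d['image'][165:265,270:370],(400,400),interpolation=2),cv2.resize(e['image'][225:315,285:375],(400,400),interpolation=2)])[:,:,::-1])
for n,q in(('side',d),('scene',e),('w',w)):
    h=cv2.cvtColor(q['image'],cv2.COLOR_RGB2HSV); m=cv2.inRange(h,(3,120,90),(18,255,255));k,l,st,c=cv2.connectedComponentsWithStats(m)
    for i in range(1,k):
        if st[i,4]>30:
            for z in(.082,):
                p=onz(q,*c[i],z)
                if abs(p[0]-.5)<.06 and abs(p[1])<.13: print(n,c[i],st[i,4],p)
```

```text
[-0.1293 -0.359  -1.3815] [0.5002 0.122  0.1495] 0.0009488680653807653 0.014
side [300.152 191.64 ] 125 [0.4997 0.0866 0.082 ]
side [333.9828 226.5259] 116 [ 0.501  -0.0338  0.082 ]
scene [343.3117 242.974 ] 77 [0.4947 0.0829 0.082 ]
scene [316.0308 273.0615] 65 [ 0.5085 -0.0322  0.082 ]
```

View pics/c4.png

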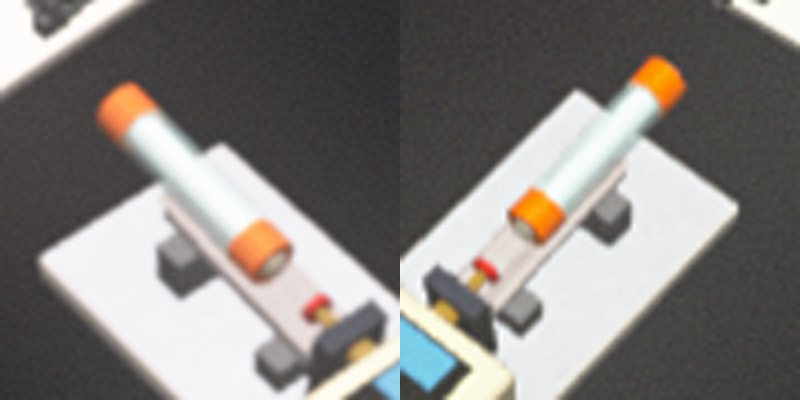

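The tube rests alone in the V, with about 27 mm still to go to the pad. Next I'll bring the closed fingers behind the rear tip and push along the slope.

Emit:
move_arm:
  plan:
    - [[-4,0,-25],[0,0,0],0]
    - [[0,0,-25],[0,0,0],0]
    - [[0,0,-12],[0,0,0],0]
    - [[0,0,0],[0,0,0],0]
    - [[0,0,0],[0,0,0],0]

```text
time: 8.2
tcp_pos: [0.4968, 0.1222, 0.0878]
tool_rot: [-0.037, 0.684, 0.727, 0.037]
contact_force: [1.0, -0.1, 0.1]
opening: -0.0
grip_force: 0.0
```

Emit:
move_arm:
  plan:
    - [[0.3,-5,-0.5],[0,0,0],0]
    - [[0.3,-5,-0.5],[0,0,0],0]
    - [[0.1,-2,-0.2],[0,0,0],0]
    - [[0.1,-2,-0.2],[0,0,0],0]
    - [[0.1,-1,-0.1],[0,0,0],0]
    - [[0,0,0],[0,0,0],0]
    - [[0,0,0],[0,0,0],0]

```text
time: 8.9
tcp_pos: [0.4973, 0.1074, 0.0858]
tool_rot: [-0.037, 0.684, 0.728, 0.037]
contact_force: [0.0, 1.2, 0.4]
opening: -0.001
grip_force: 0.0
```

Run:
```python
from h import *
np.set_printoptions(precision=4,suppress=True)
s=ctrl.read_state(); print(s['contact_force'],s['tcp_pos'],s['opening'])
w=shot('wrist','w5'); d=shot('side','side5')
cv2.imwrite('pics/c5.png',np.hstack([cv2.resize(d['image'][145:265,260:380],(400,400),interpolation=2),cv2.resize(w['image'],(400,300))[:,:].__class__ and np.vstack([cv2.resize(w['image'],(400,300)),np.zeros((100,400,3),np.uint8)])])[:,:,::-1])
```

```text
[0.042  1.1993 0.3985] [0.4973 0.1074 0.0858] -0.0012859535070814697
```

View pics/c5.png

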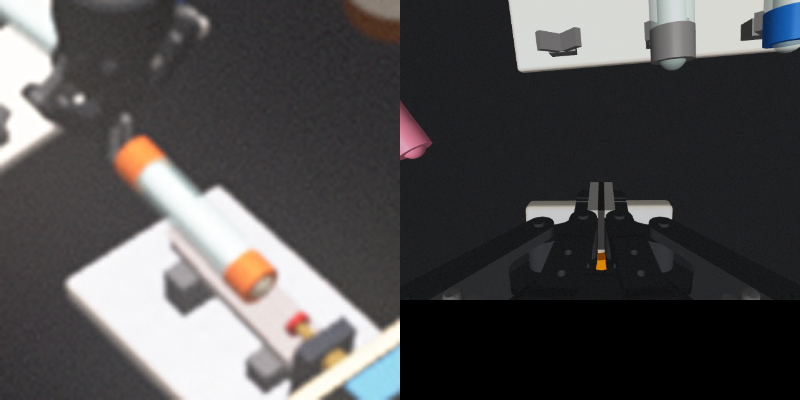

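The closed fingers stand just behind the rear cap, on the tube's axis, and the pad is still clear. I'll push slowly down the slope.

Emit:
move_arm:
  plan:
    - [[0,-1,-0.1],[0,0,0],0]
    - [[0.1,-1,-0.1],[0,0,0],0]
    - [[0,-1,-0.1],[0,0,0],0]
    - [[0.1,-1,-0.1],[0,0,0],0]
    - [[0,-1,-0.1],[0,0,0],0]
    - [[0.1,-1,-0.1],[0,0,0],0]
    - [[0.1,-1,-0.1],[0,0,0],0]
    - [[0,-1,-0.1],[0,0,0],0]

```text
time: 9.8
tcp_pos: [0.4977, 0.0995, 0.085]
tool_rot: [-0.037, 0.684, 0.728, 0.037]
contact_force: [-1.0, 1.9, -0.2]
opening: -0.001
grip_force: 0.9
```

Emit:
move_arm:
  plan:
    - [[0.1,-1,-0.1],[0,0,0],0]
    - [[0,-1,-0.1],[0,0,0],0]
    - [[0.1,-1,-0.1],[0,0,0],0]
    - [[0,-1,-0.1],[0,0,0],0]
    - [[0.1,-1,-0.1],[0,0,0],0]
    - [[0,-1,-0.1],[0,0,0],0]

```text
time: 10.4
tcp_pos: [0.498, 0.0933, 0.0844]
tool_rot: [-0.037, 0.684, 0.728, 0.037]
contact_force: [0.3, 1.8, 0.1]
opening: -0.001
grip_force: 0.9
```

Run:
```python
from h import *
np.set_printoptions(precision=4,suppress=True)
s=ctrl.read_state(); print(s['contact_force'],s['tcp_pos'])
d=shot('side','side6');e=shot('scene','s6')
for n,q in(('side',d),('scene',e)):
    h=cv2.cvtColor(q['image'],cv2.COLOR_RGB2HSV); m=cv2.inRange(h,(3,120,90),(18,255,255));k,l,st,c=cv2.connectedComponentsWithStats(m)
    for i in range(1,k):
        if st[i,4]>30:
                p=onz(q,*c[i],.082)
                if abs(p[0]-.5)<.06 and abs(p[1])<.13: print(n,c[i],st[i,4],p)
```

```text
[0.3308 1.8469 0.1203] [0.498  0.0933 0.0844]
side [302.8852 194.1803] 122 [0.5003 0.0771 0.082 ]
side [336.5917 229.15  ] 120 [ 0.5012 -0.0424  0.082 ]
scene [341.3239 245.1972] 71 [0.4958 0.0742 0.082 ]
scene [313.6418 275.2985] 67 [ 0.5088 -0.0411  0.082 ]
```

The tube has slid about 9 mm with some 2 N of friction. I'll continue, and slow down near the pad.

Emit:
move_arm:
  plan:
    - [[0.1,-1,-0.1],[0,0,0],0]
    - [[0,-1,-0.1],[0,0,0],0]
    - [[0.1,-1,-0.1],[0,0,0],0]
    - [[0,-1,-0.1],[0,0,0],0]
    - [[0.1,-1,-0.1],[0,0,0],0]
    - [[0,-1,-0.1],[0,0,0],0]
    - [[0.1,-1,-0.1],[0,0,0],0]
    - [[0,-1,-0.1],[0,0,0],0]
    - [[0.1,-1,-0.1],[0,0,0],0]

```text
time: 11.4
tcp_pos: [0.4985, 0.0843, 0.0835]
tool_rot: [-0.037, 0.684, 0.728, 0.037]
contact_force: [0.4, 1.9, 0.0]
opening: 0.002
grip_force: 0.9
```

Emit:
move_arm:
  plan:
    - [[0,-0.5,-0.1],[0,0,0],0]
    - [[0.1,-0.5,0],[0,0,0],0]
    - [[0,-0.5,-0.1],[0,0,0],0]
    - [[0,-0.5,0],[0,0,0],0]

```text
time: 11.8
tcp_pos: [0.4986, 0.0824, 0.0833]
tool_rot: [-0.037, 0.684, 0.728, 0.037]
contact_force: [0.8, 2.6, 0.1]
opening: -0.0
grip_force: 0.9
```

Run:
```python
from h import *
s=ctrl.read_state(); print(s['contact_force'],s['tcp_pos'])
d=shot('side','side7');e=shot('scene','s7')
cv2.imwrite('pics/c7.png',np.hstack([cv2.resize(d['image'][205:265,310:370],(400,400),interpolation=2),cv2.resize(e['image'][250:310,285:345],(400,400),interpolation=2)])[:,:,::-1])
```

```text
[0.81118704 2.63312173 0.11079417] [0.49860763 0.08236994 0.08329564]
```

View pics/c7.png

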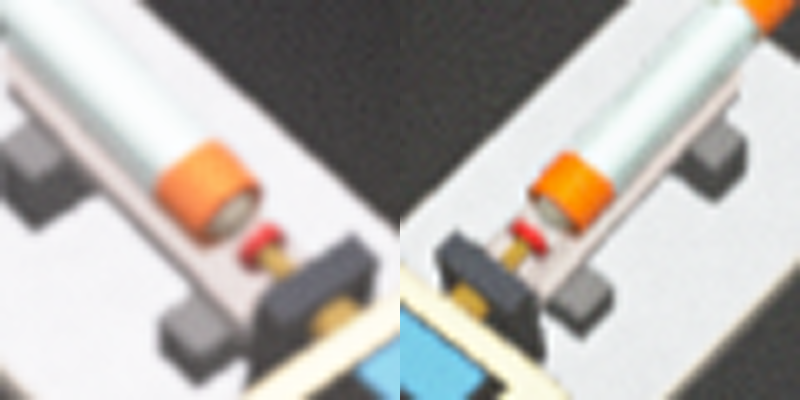

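The dome and pad are now only a few millimetres apart. I'll creep in.

Emit:
move_arm:
  plan:
    - [[0,-0.4,0],[0,0,0],0]
    - [[0,-0.4,-0.1],[0,0,0],0]
    - [[0.1,-0.4,0],[0,0,0],0]
    - [[0,-0.4,-0.1],[0,0,0],0]

```text
time: 12.3
tcp_pos: [0.4987, 0.0808, 0.0831]
tool_rot: [-0.037, 0.684, 0.728, 0.037]
contact_force: [0.7, 2.6, 0.9]
opening: 0.001
grip_force: 1.0
```

Emit:
move_arm:
  plan:
    - [[0,-0.3,0],[0,0,0],0]
    - [[0,-0.3,-0.1],[0,0,0],0]
    - [[0.1,-0.3,0],[0,0,0],0]

```text
time: 12.6
tcp_pos: [0.4988, 0.0799, 0.083]
tool_rot: [-0.037, 0.684, 0.728, 0.037]
contact_force: [0.9, 1.3, 0.8]
opening: -0.001
grip_force: 0.9
```

Emit:
move_arm:
  plan:
    - [[0,-0.3,0],[0,0,0],0]
    - [[0,-0.3,-0.1],[0,0,0],0]
    - [[0,-0.3,0],[0,0,0],0]

```text
time: 12.9
tcp_pos: [0.4988, 0.079, 0.0829]
tool_rot: [-0.037, 0.684, 0.728, 0.037]
contact_force: [1.2, 2.6, 0.7]
opening: 0.001
grip_force: 1.0
```

Emit:
move_arm:
  plan:
    - [[0,-0.3,0],[0,0,0],0]
    - [[0,-0.3,-0.1],[0,0,0],0]
    - [[0,-0.3,0],[0,0,0],0]

```text
time: 13.2
tcp_pos: [0.4988, 0.0781, 0.0828]
tool_rot: [-0.037, 0.684, 0.728, 0.037]
contact_force: [1.0, 2.4, 0.7]
opening: -0.004
grip_force: 1.1
```

Emit:
move_arm:
  plan:
    - [[0,-0.3,0],[0,0,0],0]
    - [[0,-0.3,-0.1],[0,0,0],0]
    - [[0,-0.3,0],[0,0,0],0]

```text
time: 13.5
tcp_pos: [0.4988, 0.0772, 0.0827]
tool_rot: [-0.037, 0.684, 0.728, 0.037]
contact_force: [0.9, 2.0, 0.1]
opening: 0.002
grip_force: 1.2
```

Emit:
move_arm:
  plan:
    - [[0,-0.3,0],[0,0,0],0]
    - [[0,-0.3,-0.1],[0,0,0],0]

```text
time: 13.7
tcp_pos: [0.4989, 0.0766, 0.0826]
tool_rot: [-0.037, 0.684, 0.728, 0.037]
contact_force: [0.8, 2.8, 1.2]
opening: -0.003
grip_force: 1.2
```

Emit:
move_arm:
  plan:
    - [[0,-0.3,0],[0,0,0],0]
    - [[0,-0.3,0],[0,0,0],0]

```text
time: 13.9
tcp_pos: [0.4988, 0.076, 0.0826]
tool_rot: [-0.037, 0.684, 0.728, 0.037]
contact_force: [0.8, 2.8, 1.9]
opening: 0.001
grip_force: 1.7
```

Emit:
move_arm:
  plan:
    - [[0,-0.3,0],[0,0,0],0]
    - [[0,-0.3,-0.1],[0,0,0],0]

```text
time: 14.1
tcp_pos: [0.4989, 0.0758, 0.0826]
tool_rot: [-0.037, 0.684, 0.728, 0.038]
contact_force: [2.5, 6.6, 1.7]
opening: -0.0
grip_force: 3.1
```

Emit:
move_arm:
  plan:
    - [[0,-0.3,0],[0,0,0],0]
    - [[0,-0.3,0],[0,0,0],0]

```text
time: 14.3
tcp_pos: [0.4989, 0.0756, 0.0826]
tool_rot: [-0.037, 0.684, 0.728, 0.038]
contact_force: [0.6, 8.8, 0.8]
opening: 0.001
grip_force: 4.3
```

Emit:
move_arm:
  plan:
    - [[0,-0.3,0],[0,0,0],0]
    - [[0,-0.3,-0.1],[0,0,0],0]

```text
time: 14.5
tcp_pos: [0.4988, 0.0754, 0.0826]
tool_rot: [-0.038, 0.684, 0.728, 0.038]
contact_force: [1.0, 11.1, 2.6]
opening: -0.002
grip_force: 5.6
```

Contact: the force rose from about 2 N to 11 N. I'll ease off slightly so the pad takes about 8 N, and hold.

Emit:
move_arm:
  plan:
    - [[0,0.3,0],[0,0,0],0]
    - [[0,0,0],[0,0,0],0]
    - [[0,0,0],[0,0,0],0]

```text
time: 14.8
tcp_pos: [0.4989, 0.0755, 0.0826]
tool_rot: [-0.038, 0.684, 0.728, 0.038]
contact_force: [1.3, 8.3, 2.5]
opening: -0.004
grip_force: 4.4
```

Emit:
move_arm:
  plan:
    - [[0,0,0],[0,0,0],0]
    - [[0,0,0],[0,0,0],0]
    - [[0,0,0],[0,0,0],0]
    - [[0,0,0],[0,0,0],0]
    - [[0,0,0],[0,0,0],0]
    - [[0,0,0],[0,0,0],0]
    - [[0,0,0],[0,0,0],0]

```text
time: 15.5
tcp_pos: [0.4989, 0.0755, 0.0826]
tool_rot: [-0.038, 0.684, 0.728, 0.038]
contact_force: [1.2, 9.0, 2.4]
opening: -0.005
grip_force: 4.4
```

Emit:
move_arm:
  plan:
    - [[0,0,0],[0,0,0],0]
    - [[0,0,0],[0,0,0],0]
    - [[0,0,0],[0,0,0],0]
    - [[0,0,0],[0,0,0],0]
    - [[0,0,0],[0,0,0],0]
    - [[0,0,0],[0,0,0],0]
    - [[0,0,0],[0,0,0],0]

```text
time: 16.2
tcp_pos: [0.4989, 0.0755, 0.0826]
tool_rot: [-0.038, 0.684, 0.728, 0.038]
contact_force: [1.5, 8.9, 1.7]
opening: -0.004
grip_force: 4.4
```

I've held about 8.5–9 N for 1.7 s. Now I'll back off gently along the slope and look.

Emit:
move_arm:
  plan:
    - [[0,0.5,0],[0,0,0],0]
    - [[0,0.5,0.1],[0,0,0],0]
    - [[0,0.5,0],[0,0,0],0]
    - [[0,1,0.1],[0,0,0],0]
    - [[-0.1,2,0.2],[0,0,0],0]
    - [[-0.6,10,1],[0,0,0],0]
    - [[-1.2,20,2],[0,0,0],0]
    - [[-2,30,20],[0,0,0],0]
    - [[0,10,40],[0,0,0],0]
    - [[0,0,0],[0,0,0],0]

```text
time: 17.2
tcp_pos: [0.4969, 0.1514, 0.15]
tool_rot: [-0.035, 0.683, 0.728, 0.04]
contact_force: [1.0, 0.2, 0.1]
opening: 0.0
grip_force: 0.0
```

Run:
```python
from h import *
s=ctrl.read_state(); print(s['contact_force'],s['tcp_pos'])
d=shot('side','side8');e=shot('scene','s8')
cv2.imwrite('pics/c8.png',np.hstack([cv2.resize(d['image'][185:265,290:370],(400,400),interpolation=2),cv2.resize(e['image'][230:310,285:365],(400,400),interpolation=2)])[:,:,::-1])
```

```text
[1.03648663 0.19313937 0.13839036] [0.49688039 0.15137412 0.1499694 ]
```

View pics/c8.png

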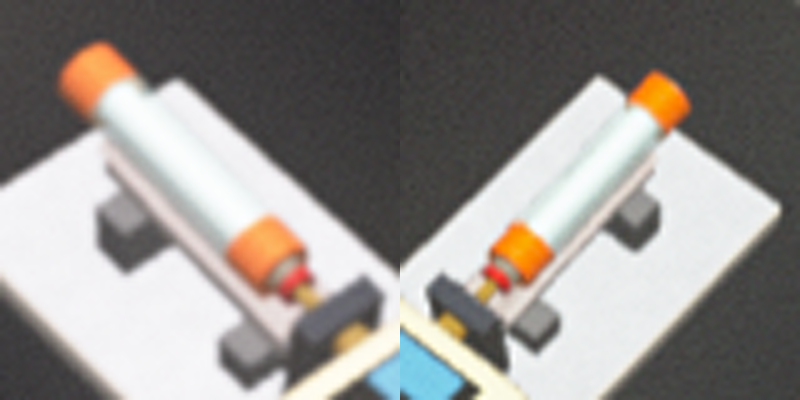

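The tube rests in the V with its dome against the red pad in both views, and the robot is clear. I'll hand in.

```bash
python3 -c "
from plant import sign_off
print(sign_off())"
```

```text
the job is handed in; nothing more can be done
None
```

I handed the job in at about 17 s: the orange-capped tube lies in the V-bed against the red pad, held there with a measured push of about 8–9 N for 1.7 s (highest reading 11 N), and nothing else was touched.

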